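Open the tubing pump for a hose change and hold its roller cover up

TASK

Get the benchtop tubing pump ready for a hose change: first swing its red-gripped clamp lever round to the green 45-degree mark (never on to the red zone, which would throw the hose out), then lift the blue roller cover by its steel bar handle to about 65 degrees open. The cover may be caught by its quarter-turn knob or may already be free, and you cannot see which: tug the handle gently, and if it is caught let it down and give the black knob a quarter turn, either way round, which changes caught to free (and free to caught). The cover falls shut by itself, so finish while still holding it open, and leave the things standing round the pump where they are.

Things in the scene. Friction and masses are not known exactly. Their poses are not given: they have to be found in the camera images.
- pump: benchtop tubing pump, fixed to the table: white case 150 mm deep (x), 214 mm wide (y), flat deck 75 mm above the table. Origin on the table under the case, 5 mm to the right of its centre; its x axis points to the pump's back, y to its left (seen from its front), z up. Lever on the left half of the deck, blue cover with a clear window over the rollers on the right half
- clamp_lever (a joint): clamp lever, rad: 0 = points to the pump's front (hose clamped), grows clockwise seen from above, towards the pump's left; green mark at 0.785 (45 degrees), red zone from 1.36 (78 degrees), stop at 1.571. Stiff with friction (about 1 N at the grip, varies): stays where it is left. Starts between 0 and 0.35
- lever_grip (a point): grasp point of the lever's upright round red grip: 58 mm out from the pivot and 33 mm above the deck (17 mm below the grip's top); grip 17 to 21 mm in diameter, standing free from 9 mm to 50 mm above the deck
- lever_pivot (a point): vertical axis of the clamp lever, at deck height
- lever_mark (a point): where lever_grip is when the lever points at the middle of the green mark
- cover (a joint): hinge of the cover, rad: 0 = shut, 1.5 = its stop, not quite upright. It falls shut by its weight and a light spring (1 to 3 N at the handle). Caught, it lifts freely by about 0.025 (4 mm at the handle), then against a spring (about 1 N at the handle for each further mm there) and comes no higher than 0.1; free, it just keeps coming
- handle (a point): middle of the cover's handle: a round steel bar 11 mm thick, parallel to the pump's y axis, 69 mm free between its two arms, 36 mm in front of the cover's front edge; 173 mm in front of the hinge axis and 10 mm above it when the cover is shut (86 mm above the table)
- cover_hinge (a point): middle of the cover's hinge axis, which is parallel to the pump's y axis, 76 mm above the table
- knob_axis (a point): on the axis of the black fluted knob, 22 mm above the cover's top, 8 mm below the knob's top; knob 26 mm in diameter, 30 mm tall, 58 mm behind the handle bar. Turns endlessly with a soft detent each quarter turn (0.1 N m); past half-way it goes on to the next by itself. Its angle is not told. Turn it with the cover let down
- strike: sprung slotted steel plate in the deck, hidden under the cover below the knob: the knob's T-shaped foot lies across its slot (caught) or along it (free)
- bottle_100: bystander: small clear bottle with a blue cap, 47 mm wide, 98 mm tall, origin at its foot
- tape_roll: bystander: roll of tan tape lying flat, 92 mm wide, 25 mm tall, origin at its underside
- petri_1: bystander: clear round dish with pink filling, 60 mm wide, 15 mm tall, origin at its underside
- spanner_13: bystander: steel spanner lying flat, 164 mm long, origin at its underside

How it is judged:
On the way, in this order (a step that is already met when the one before it is completed fails the run):
1. the clamp lever stands at the green mark while the cover is still down (value of joint clamp_lever between 0.68 and 0.89 rad and value of joint cover below 0.13 rad), for 0.2 s.
2. the cover is lifted past 54 degrees, the fingers on its handle (value of joint cover above 0.95 rad and contact force between the fingers and cover above 0.3 N and distance between the grasp point and handle below 0.05 m), for 0.2 s.
At the end, for the whole second after the job is handed in: The robot's fingers hold the cover by its handle, still, at about 65 degrees (54 to 76), and the clamp lever still stands at the green mark (45 degrees, within 6) (all of step 2 and value of joint cover below 1.32 rad and velocity of joint cover between -0.1 and 0.1 rad/s and value of joint clamp_lever between 0.68 and 0.89 rad); the arm keeps its last pose, push and grip.
It fails at once if the clamp lever is driven into the red zone (over 78 degrees) (value of joint clamp_lever above 1.37 rad).
It fails at once if the cover is opened before the clamp lever is at its mark (value of joint cover above 0.15 rad and (value of joint clamp_lever below 0.6 rad or value of joint clamp_lever above 0.97 rad)).
It fails at once if the caught cover is yanked: more than 35 N on the strike (contact force between strike and anything else above 35 N).
It fails at once if a bystander is moved by more than 25 mm (distance of any of bottle_100, tape_roll, petri_1, spanner_13 from where it was at the start of the episode above 0.025 m).
It also fails if it takes over 72 s, if anything falls off the work surface, if the arm or the gripper's body presses on something with over 40 N, if the wrist force passes 120 N, or if a joint passes its speed limit or range.

ROBOT

A 6-joint arm with a two-finger parallel gripper is mounted at the origin on a cart in front of the work surface, level with it; the furniture and walls round the work are solid. World frame = base frame: x ahead of the robot, y to its left, z up, the work surface at z = 0. Lengths are in m, angles in rad, forces in N, time in s.
With the tool pointing down it reaches from about 0.3 to 0.85 m from the base axis. Payload 4.2 kg.
Tool frame: the origin (TCP) lies on the centre line of the jaws, within the pads' length; the fingertips stand 19 mm ahead of it and the grasp point (between the pads) is the TCP; z points along the fingers, y is the line along which they close (so a half turn about z gives the same grasp; the last joint's range is limited). The gripper opens to 91 mm and grips with 3 to 60 N. Pads are 32 mm wide; open, the fingers measure 118 mm over their backs; the gripper's body (76 mm by 178 mm) begins 60 mm behind the grasp point.
Start: joints at [1.198, 0.32, 1.565, -0, 1.257, -0.02], TCP at [0.199, 0.54, 0.233] pointing down, gripper open.
Joint ranges: [-3.11, 3.11], [-0.84, 2.01], [0.21, 2.61], [-1.34, 4.49], [0.05, 2.63], [-2.56, 2.56]. Speed limits (rad/s): [2.57, 2.57, 3.14, 3.14, 3.14, 3.14].

INTERFACE

Orientations are given as [roll, pitch, yaw] about the fixed x, y, z axes, in that order (R = Rz(yaw) Ry(pitch) Rx(roll)).
In Python, from bench import robot, optics gives the robot as it stands.
- The arm moves only by the shell command python3 -m handwheel 'ROWS'. ROWS is JSON, a list of rows, each a list of 3 entries, a list of its own where there are three numbers: the gripper command: -1 is shut, 1 is fully open, values between are in proportion, then the shift along the tool's x, y, z in m, then the turn about the tool's z in rad. In form: [[hand, [x, y, z], turn], ...]. A call has exactly 8 rows; each row is the pose to reach, as a shift and turn from the pose commanded when the call began, along the tool's axes at that moment; what a row does not reach only later rows make up. A row lasts 1/8 s, in which the tool goes at most 62.5 mm and 10.7 degrees, less where a joint would pass 70% of its speed; a pose out of reach is approached as far as the arm can. A call with a gripper value outside its range is refused whole. The fingers move at their own pace and stop on an object; the grip force is fixed at half the most. Time passes only in rows, so rows that repeat a pose let the fingers close, or fill a call up. It gives the time, the measured TCP pose, the force, the opening and the grip force at its end, in the units of the state.
- robot.get_state(): the state, without advancing time (a new reading comes with each control period).
- optics.get_image(name): name is "side" or "top" or "wrist"; returns a dict with "image" (384x512x3 uint8, blue, green, red), "fx", "fy", "cx", "cy" (pixels), "dist" ([k1, k2, p1, p2, k3] as OpenCV has them; the pictures are not rectified), "pose" (4x4, takes a point from camera to world coordinates). Camera axes: x right, y up, looking along -z (the intrinsics and any distortion apply to the point x, -y, -z); pixel columns grow to the right and rows downward; lengths in m; the calibration is good to about 2 mm. A picture is of the moment at which its call begins. There is no depth.
- robot.job_done(): hands the job in; it is judged then, once.
The state is a dict: "t": time; "joints": joint angles; "qvel": joint speeds; "effort": joint torques, N m; "position": TCP position; "tool_rot": TCP orientation; "contact_force": force on the tool from outside, world axes, zero at the start; "moment": the same for the moment, N m; "grip_width": finger opening in m; "grip_force": force on a finger pad.
Only numpy, scipy, OpenCV 4.12 (cv2) and the standard library are available. Lean on these libraries where they do the work, as an engineer would, in place of code of your own. Each camera call takes 0.05 s, during which the arm holds its last target. There are 200 camera calls.

## Working session

There is one attempt and no reset: what is moved stays moved. The work goes in short steps, Python scripts to look and compute and a shell command to move; the robot and the scene stay as the last step left them, time stands still between calls to the robot, and variables do not carry over. Pictures are saved under pics/ and viewed, at most 10 in all, crops included, and the job is handed in when it is done.

```bash
ls; mkdir -p pics; python3 - <<'E'
from bench import robot, optics
import cv2
print(robot.get_state())
for n in ["side","top"]:
    d=optics.get_image(n); cv2.imwrite(f"pics/{n}0.png",d["image"]); print(n,d["fx"],d["cx"],d["cy"],d["dist"],d["pose"])
E
```

```text
pics
{'t': 0.0, 'joints': array([ 1.19796969e+00,  3.20315962e-01,  1.56569329e+00, -2.14568216e-06,
        1.25737804e+00, -1.99979157e-02]), 'qvel': array([ 0.00086552,  0.00051806,  0.00032097, -0.00020548, -0.00060465,
       -0.0015217 ]), 'effort': array([ 1.10174960e-04, -4.12456727e+01, -2.31970328e+01,  7.28714210e-02,
        4.57057462e-02, -1.41769824e-04]), 'position': array([0.19851974, 0.53913916, 0.23210089]), 'tool_rot': array([-3.13979834e+00, -3.38469960e-05,  2.78876456e+00]), 'contact_force': array([ 0.35681969,  0.28281363, -0.6322309 ]), 'moment': array([-0.02428521, -0.01665968,  0.05665867]), 'grip_force': 0.0, 'grip_width': 0.09115330523341376}
side 355.6622533832834 257.0790233208109 192.53094509501778 [-0.10598733  0.          0.          0.          0.        ] [[ 0.94513497  0.21360034 -0.2471736   0.26078146]
 [-0.32608984  0.5713985  -0.75310635 -0.53452593]
 [-0.01962915  0.79238794  0.6097016   0.6601702 ]
 [ 0.          0.          0.          1.        ]]
top 421.5684889848345 255.01950103005603 186.7377902544353 [-0.09341072  0.          0.          0.          0.        ] [[-0.00831958  0.98636186 -0.16438088  0.26448104]
 [-0.99996395 -0.00792735  0.003042    0.19953596]
 [ 0.0016974   0.16440027  0.98639225  1.45037603]
 [ 0.          0.          0.          1.        ]]
```

View pics/side0.png

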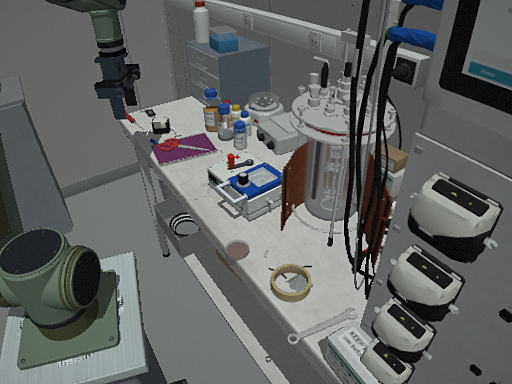

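View pics/top0.png

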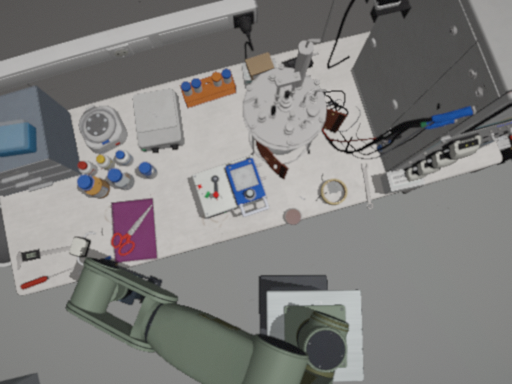

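The pump sits at about (230,188) in the top view and (247,190) in the side view; the lever is on its left and the cover on its right. I'll enlarge both views.

```bash
python3 - <<'E'
import cv2,numpy as np
a=cv2.imread("pics/top0.png")[150:225,185:285]; b=cv2.imread("pics/side0.png")[145:220,200:300]
cv2.imwrite("pics/c0.png",np.vstack([cv2.resize(i,None,fx=8,fy=8,interpolation=cv2.INTER_CUBIC)[:,:] for i in (a,)]))
cv2.imwrite("pics/c1.png",cv2.resize(b,None,fx=8,fy=8,interpolation=cv2.INTER_CUBIC))
E
```

```text
(no output)
```

View pics/c0.png

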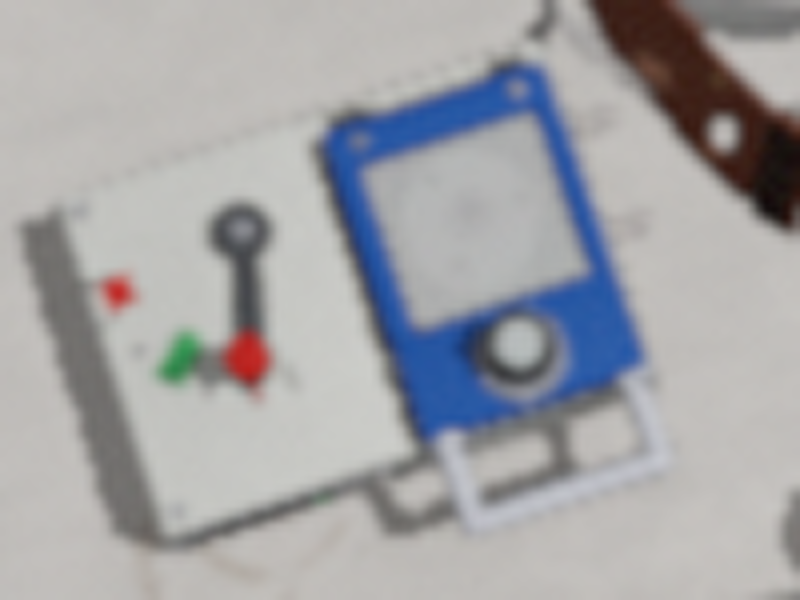

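View pics/c1.png

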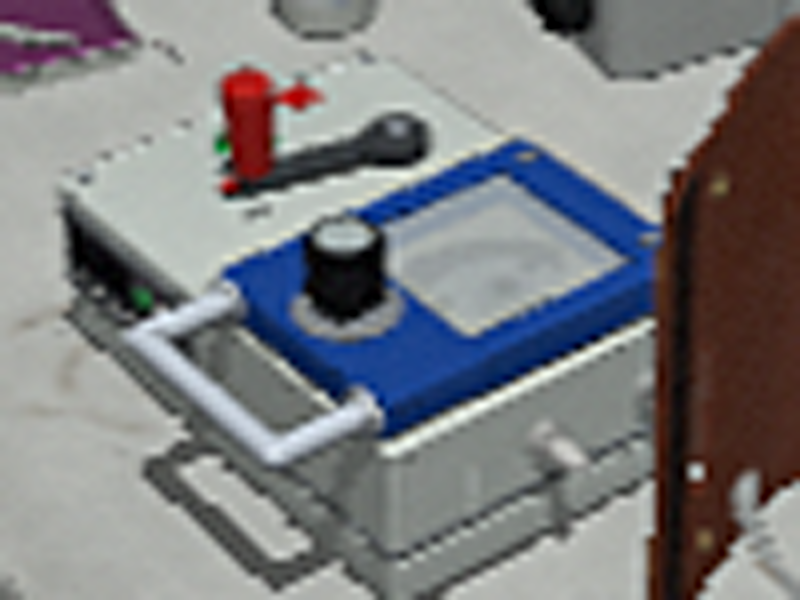

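Top crop: handle corners (478,522) and (662,463), knob top (520,342), red grip (247,357), pivot (240,230). Side crop: handle corners (135,337) and (275,452), knob top (347,232), grip top (247,80), pivot (402,130). Next step is to triangulate these.

```bash
cat > h.py <<'E'
import numpy as np, cv2
def ray(d,uv):
    K=np.array([[d["fx"],0,d["cx"]],[0,d["fy"],d["cy"]],[0,0,1.]])
    x,y=cv2.undistortPoints(np.array([[uv]],float),K,np.array(d["dist"],float))[0,0]
    P=np.array(d["pose"]); v=P[:3,:3]@np.array([x,-y,-1]); return P[:3,3],v/np.linalg.norm(v)
def tri(rs):
    A=sum(np.eye(3)-np.outer(v,v) for o,v in rs); b=sum((np.eye(3)-np.outer(v,v))@o for o,v in rs)
    p=np.linalg.solve(A,b); return p,[np.linalg.norm((np.eye(3)-np.outer(v,v))@(p-o)) for o,v in rs]
def atz(r,z): o,v=r; return o+v*(z-o[2])/v[2]
E
python3 - <<'E'
from bench import robot, optics
from h import *
np.set_printoptions(precision=4,suppress=True)
T=optics.get_image("top");S=optics.get_image("side")
c=lambda p,o:(np.array(p)+.5)/8-.5+o
P={}
for n,a,b in [("hL",(478,522),(135,337)),("hR",(662,463),(275,452)),("knobtop",(520,342),(347,232)),("griptop",(247,355),(247,80)),("pivot",(240,230),(402,130)),("mark",(180,357),(222,145)),("caseFL",(162,540),(62,188)),("caseBL",(58,200),(365,58))]:
    ra=ray(T,c(a,(185,150))); rb=ray(S,c(b,(200,145))); P[n],e=tri([ra,rb]); print(n,P[n],np.round(e,4))
h=(P["hL"]+P["hR"])/2; d=P["hL"]-P["hR"]; print(h,np.linalg.norm(d),"yaw",np.arctan2(d[1],d[0])-np.pi/2)
g=P["griptop"]-P["pivot"]; print(np.linalg.norm(g[:2]),np.arctan2(g[1],g[0]))
print((P["knobtop"]-h))
E
```

```text
hL [0.3982 0.2308 0.0914] [0.001 0.001]
hR [0.4236 0.1559 0.0906] [0.001 0.001]
knobtop [0.4675 0.2128 0.1285] [0.0006 0.0006]
griptop [0.4635 0.3214 0.1259] [0.0005 0.0005]
pivot [0.5221 0.328  0.0871] [0.0013 0.0013]
mark [0.4647 0.3538 0.0798] [0.0046 0.0046]
caseFL [0.3969 0.3609 0.0702] [0.002 0.002]
caseBL [0.5349 0.4061 0.0727] [0.002 0.002]
[0.4109 0.1934 0.091 ] 0.07915515970895398 yaw 0.32741900336316276
0.059035795657545506 -3.0283633258368114
[0.0566 0.0195 0.0375]
```

```bash
cat >> h.py <<'E'
from scipy.spatial.transform import Rotation as Ro
def plan(s,tgt,yaw=None):
    R=Ro.from_euler("xyz",s["tool_rot"]).as_matrix(); d=R.T@(np.array(tgt)-s["position"])
    t=0 if yaw is None else -((yaw-s["tool_rot"][2]+np.pi)%(2*np.pi)-np.pi)
    print("shift",np.round(d,4),"turn",round(t,4))
def brief(s): print("t",round(s["t"],2),np.round(s["position"],4),"yaw",round(s["tool_rot"][2],4),"F",np.round(s["contact_force"],1),"w",round(s["grip_width"],4),"gf",round(s["grip_force"],1),"j",np.round(s["joints"],2))
E
python3 - <<'E'
from bench import robot, optics
from h import *
T=optics.get_image("top");S=optics.get_image("side")
for a,b in [((286,177),(285,170)),((259,145),(308,145))]: print(tri([ray(T,a),ray(S,b)]))
s=robot.get_state();plan(s,(.464,.3214,.19),1.897)
E
```

```text
(array([0.51945791, 0.09672181, 0.19641527]), [np.float64(0.01718648441781526), np.float64(0.017186484417815368)])
(array([0.61800477, 0.17731836, 0.19920109]), [np.float64(0.01582971965328258), np.float64(0.01582971965328257)])
shift [-0.3244 -0.1129  0.0428] turn 0.8918
```

```bash
python3 -m handwheel '[[0.1,[-0.324,-0.113,0.04],0.892],[0.1,[-0.324,-0.113,0.04],0.892],[0.1,[-0.324,-0.113,0.04],0.892],[0.1,[-0.324,-0.113,0.04],0.892],[0.1,[-0.324,-0.113,0.04],0.892],[0.1,[-0.324,-0.113,0.04],0.892],[0.1,[-0.324,-0.113,0.04],0.892],[0.1,[-0.324,-0.113,0.04],0.892]]'
python3 - <<'E'
from bench import robot, optics
from h import *
s=robot.get_state();brief(s);d=optics.get_image("wrist");cv2.imwrite("pics/w0.png",cv2.resize(d["image"],(800,600)))
s=robot.get_state();brief(s);print(d["pose"])
E
```

```text
t: 1.3
position: [0.4632, 0.322, 0.193]
tool_rot: [-3.141, -0.001, 1.897]
contact_force: [-0.0, -0.1, 0.1]
grip_width: 0.05
grip_force: 0.0
t 1.3 [0.4632 0.322  0.193 ] yaw 1.8968 F [-0.  -0.1  0.1] w 0.05 gf 0.0 j [0.59 0.33 1.65 0.   1.16 0.26]
t 1.35 [0.4629 0.3223 0.1931] yaw 1.8978 F [ 0.3  0.  -0.8] w 0.0503 gf 0.0 j [0.59 0.33 1.65 0.   1.16 0.26]
[[ 0.94751117 -0.30640668 -0.09131008  0.43662622]
 [ 0.31971927  0.90672255  0.275016    0.39912267]
 [-0.00147383 -0.28977433  0.95709387  0.34436959]
 [ 0.          0.          0.          1.        ]]
```

View pics/w0.png

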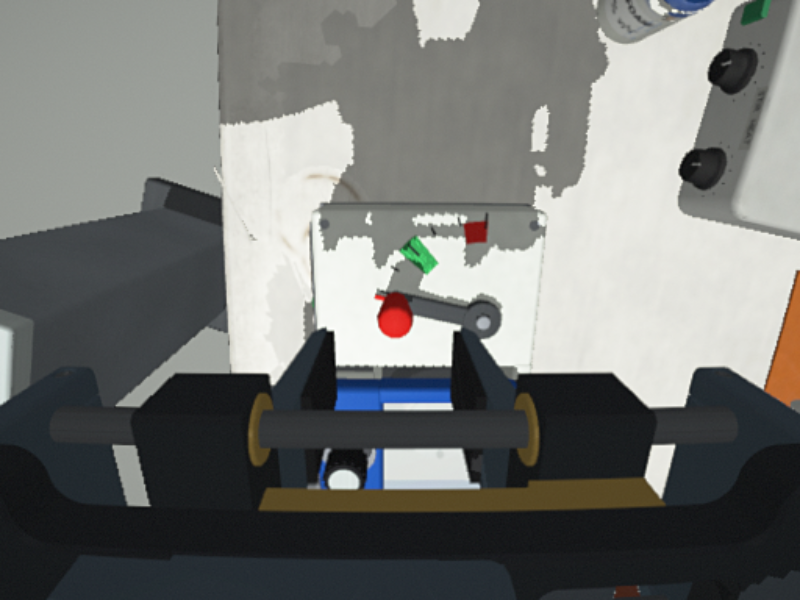

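The wrist view shows the grip top at about (395,322), pivot (484,318), knob top (345,480) and green mark (418,254), all in the 800x600 frame. The jaws are in line with the grip.

```bash
python3 - <<'E'
from bench import robot, optics
from h import *
np.set_printoptions(precision=4,suppress=True)
T=optics.get_image("top");S=optics.get_image("side");W=optics.get_image("wrist")
c=lambda p,o:(np.array(p)+.5)/8-.5+o
P={}
for n,a,b,w in [("griptop",(247,355),(247,80),(395,322)),("pivot",(240,230),(402,130),(484,318)),("knob",(520,342),(347,232),(345,480)),("mark",(180,357),(222,145),(418,254))]:
    r=[ray(T,c(a,(185,150))),ray(S,c(b,(200,145))),ray(W,(np.array(w)+.5)/1.5625-.5)]
    P[n],e=tri(r); print(n,P[n],np.round(e,4),"wrist@z",atz(r[2],{"griptop":.125,"pivot":.085,"knob":.1285,"mark":.075}[n]))
E
```

```text
griptop [0.4634 0.3225 0.1247] [0.0009 0.001  0.0011] wrist@z [0.4627 0.3235 0.125 ]
pivot [0.522  0.3295 0.0854] [0.0013 0.0021 0.0016] wrist@z [0.5209 0.3305 0.085 ]
knob [0.4676 0.2141 0.1266] [0.0012 0.0013 0.0013] wrist@z [0.4666 0.2172 0.1285]
mark [0.4657 0.3546 0.079 ] [0.0039 0.0053 0.0017] wrist@z [0.4678 0.3544 0.075 ]
```

```bash
python3 -m handwheel '[[0.1,[0,0,0.04],0],[0.1,[0,0,0.07],0],[0.1,[0,0,0.085],0],[0.1,[0,0,0.085],0],[-1,[0,0,0.085],0],[-1,[0,0,0.085],0],[-1,[0,0,0.085],0],[-1,[0,0,0.085],0]]'
python3 -m handwheel '[[-1,[0.004,0.001,0],0],[-1,[0.008,0.003,0],0],[-1,[0.0155,0.007,0],0],[-1,[0.019,0.009,0],0],[-1,[0.023,0.0125,0],0],[-1,[0.0285,0.017,0],0],[-1,[0.0285,0.017,0],0],[-1,[0.0285,0.017,0],0]]'
```

```text
t: 2.5
position: [0.4642, 0.3219, 0.1086]
tool_rot: [3.14, -0.0, 1.897]
contact_force: [0.6, 0.1, 2.5]
grip_width: 0.019
grip_force: 30.0
t: 3.5
position: [0.4668, 0.3536, 0.1082]
tool_rot: [-3.133, -0.001, 1.895]
contact_force: [-9.8, -1.3, 8.7]
grip_width: 0.0189
grip_force: 30.0
```

```bash
python3 -m handwheel '[[-1,[0.001,-0.001,0],0],[-1,[0.001,-0.002,0],0],[0.1,[0.001,-0.002,0],0],[0.1,[0.001,-0.002,0],0],[0.1,[0.001,-0.002,0],0],[0.1,[0.001,-0.002,-0.04],0],[0.1,[0.001,-0.002,-0.08],0],[0.1,[0.001,-0.002,-0.08],0]]'
python3 - <<'E'
from bench import robot, optics
from h import *
d=optics.get_image("wrist");cv2.imwrite("pics/w1.png",cv2.resize(d["image"][60:300,120:440],(800,600),interpolation=cv2.INTER_CUBIC))
brief(robot.get_state())
E
```

```text
t: 4.5
position: [0.4702, 0.3557, 0.1914]
tool_rot: [3.134, -0.002, 1.897]
contact_force: [-0.6, -0.3, 0.2]
grip_width: 0.0502
grip_force: 0.0
t 4.55 [0.4691 0.3548 0.1892] yaw 1.8968 F [-0.6  1.1 -1.4] w 0.0498 gf 0.0 j [0.63 0.37 1.6  0.   1.17 0.3 ]
```

View pics/w1.png

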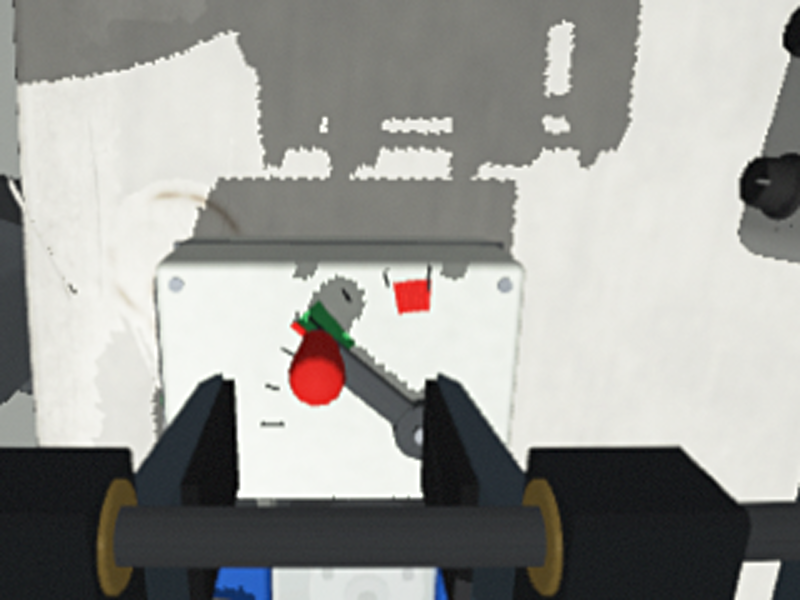

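The grip top is at about (317,378), the pivot at (418,434), and the lever's pointer runs under the grip onto the green mark at (326,325). I'll work out the lever angle.

```bash
python3 - <<'E'
from bench import robot, optics
from h import *
np.set_printoptions(precision=4,suppress=True)
W=optics.get_image("wrist")
f=lambda p,z: atz(ray(W,(np.array(p)+.5)/2.5-.5+np.array([120,60])),z)
g=f((317,378),.125);p=f((418,434),.085);m=f((326,325),.075);a=f((176,285),.075);b=f((505,285),.075)
print(g,p,m); yw=np.arctan2(*(b-a)[1::-1]); print("pump yaw",yw)
for q in (g,m):
    v=q-p; print(np.linalg.norm(v[:2]), (np.pi+yw-np.arctan2(v[1],v[0])+np.pi)%(2*np.pi)-np.pi)
s=robot.get_state();brief(s);h=np.array([.4105,.1935]);plan(s,(*h,.16),1.897)
E
```

```text
[0.4652 0.3514 0.125 ] [0.5164 0.3264 0.085 ] [0.4668 0.3557 0.075 ]
pump yaw 0.32511375118517694
0.0569810553302489 0.7800252459954891
0.05757752080991474 0.85862703953162
t 4.6 [0.4683 0.3542 0.1877] yaw 1.8968 F [-0.2 -0.   0.3] w 0.0505 gf 0.0 j [0.63 0.37 1.61 0.   1.17 0.3 ]
shift [-0.1338 -0.1062  0.0277] turn -0.0002
```

```bash
python3 -m handwheel '[[-0.38,[-0.134,-0.106,0.0],0],[-0.38,[-0.134,-0.106,0.0],0],[-0.38,[-0.134,-0.106,0.0],0],[-0.38,[-0.134,-0.106,0.03],0],[-0.38,[-0.134,-0.106,0.03],0],[-0.38,[-0.134,-0.106,0.03],0],[-0.38,[-0.134,-0.106,0.03],0],[-0.38,[-0.134,-0.106,0.03],0]]'
python3 - <<'E'
from bench import robot, optics
from h import *
for i in range(4): d=optics.get_image("wrist")
cv2.imwrite("pics/w2.png",cv2.resize(d["image"],(800,600)))
s=robot.get_state();brief(s);plan(s,(.4105,.1935,.087),1.897)
E
```

```text
t: 5.6
position: [0.4113, 0.194, 0.1584]
tool_rot: [3.141, -0.0, 1.897]
contact_force: [0.5, -0.9, 0.8]
grip_width: 0.0281
grip_force: 0.0
t 5.8 [0.411  0.1936 0.1581] yaw 1.897 F [-0.7 -0.  -0.1] w 0.0286 gf 0.0 j [0.41 0.2  1.94 0.   1.   0.09]
shift [ 0.0001 -0.0006  0.0711] turn -0.0
```

View pics/w2.png

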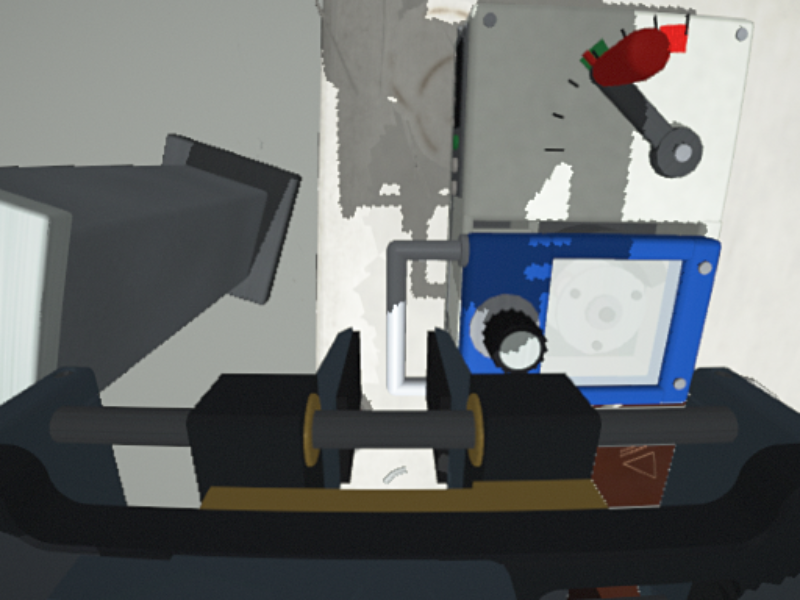

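The bar runs from (397,248) to (397,385), midway between the jaw tips (355 and 433); the lever points at green. Descend, grasp and tug gently.

```bash
python3 - <<'E'
from bench import robot, optics
from h import *
W=optics.get_image("wrist")
for p in [(397,248),(397,385),(519,352)]: print(atz(ray(W,(np.array(p)+.5)/1.5625-.5),.091 if p[0]<400 else .1275))
E
python3 -m handwheel '[[-0.38,[0,0,0.04],0],[-0.38,[0,0,0.06],0],[-0.38,[0,0,0.071],0],[-0.38,[0,0,0.071],0],[-1,[0,0,0.071],0],[-1,[0,0,0.071],0],[-1,[0,0,0.071],0],[-1,[0,0,0.071],0]]'
python3 -c "
from bench import robot
from h import *
brief(robot.get_state())"
```

```text
[0.39875984 0.23358741 0.091     ]
[0.42409902 0.15920189 0.091     ]
[0.46560119 0.21194083 0.1275    ]
t: 6.85
position: [0.4125, 0.1941, 0.0877]
tool_rot: [3.138, -0.0, 1.897]
contact_force: [3.9, 1.0, 0.8]
grip_width: 0.0105
grip_force: 30.0
t 6.85 [0.4125 0.1941 0.0877] yaw 1.8966 F [3.9 1.  0.8] w 0.0105 gf 30.0 j [0.41 0.29 2.04 0.   0.81 0.09]
```

```bash
python3 -m handwheel '[[-1,[0,0,-0.001],0],[-1,[0,0,-0.002],0],[-1,[0,0,-0.003],0],[-1,[0,0,-0.004],0],[-1,[0,0,-0.004],0],[-1,[0,0,-0.004],0],[-1,[0,0,-0.004],0],[-1,[0,0,-0.004],0]]'
python3 -m handwheel '[[-1,[0,0,-0.002],0],[-1,[0,0,-0.003],0],[-1,[0,0,-0.004],0],[-1,[0,0,-0.005],0],[-1,[0,0,-0.006],0],[-1,[0,0,-0.007],0],[-1,[0,0,-0.007],0],[-1,[0,0,-0.007],0]]'
```

```text
t: 7.85
position: [0.4127, 0.1941, 0.0912]
tool_rot: [3.138, -0.0, 1.897]
contact_force: [6.5, 2.5, -2.5]
grip_width: 0.0107
grip_force: 30.0
t: 8.85
position: [0.4132, 0.1943, 0.0977]
tool_rot: [3.136, -0.0, 1.897]
contact_force: [8.4, 2.5, -9.8]
grip_width: 0.0102
grip_force: 30.0
```

Force rises about 1 N per mm past 4 mm, so the cover is caught. Let it down, release and go up over the knob.

```bash
python3 -m handwheel '[[-1,[0,0,0.003],0],[-1,[0,0,0.007],0],[-1,[0,0,0.010],0],[-1,[0,0,0.011],0],[-0.38,[0,0,0.011],0],[-0.38,[0,0,0.011],0],[-0.38,[0,0,-0.03],0],[-0.38,[0,0,-0.06],0]]'
python3 - <<'E'
from bench import robot, optics
from h import *
for i in range(4): W=optics.get_image("wrist")
s=robot.get_state();brief(s);plan(s,(.4668,.2128,.121),1.897)
E
```

```text
t: 9.85
position: [0.4098, 0.1931, 0.1585]
tool_rot: [-3.139, 0.0, 1.897]
contact_force: [0.1, 0.2, 0.2]
grip_width: 0.0279
grip_force: 0.0
t 10.05 [0.41   0.1931 0.1575] yaw 1.8969 F [ 0.6 -0.4 -0.8] w 0.0282 gf 0.0 j [0.41 0.2  1.94 0.   1.   0.09]
shift [0.0004 0.0602 0.0364] turn -0.0001
```

```bash
python3 -m handwheel '[[0,[0,0.03,-0.01],0],[0,[0,0.06,-0.01],0],[0,[0,0.06,0.01],0],[0,[0,0.06,0.028],0],[0,[0,0.06,0.036],0],[0,[0,0.06,0.036],0],[-1,[0,0.06,0.036],0],[-1,[0,0.06,0.036],0]]'
python3 -m handwheel '[[-1,[0,0,0],0],[-1,[0,0,0],0],[-1,[0,0,0],0.1],[-1,[0,0,0],0.25],[-1,[0,0,0],0.4],[-1,[0,0,0],0.55],[-1,[0,0,0],0.7],[-1,[0,0,0],0.85]]'
```

```text
t: 11.05
position: [0.4681, 0.2128, 0.1226]
tool_rot: [3.14, -0.0, 1.897]
contact_force: [0.6, 0.5, 0.1]
grip_width: 0.0284
grip_force: 0.0
t: 12.05
position: [0.467, 0.2127, 0.1225]
tool_rot: [-3.14, 0.001, 1.042]
contact_force: [-3.3, -0.2, 5.3]
grip_width: 0.0249
grip_force: 30.0
```

```bash
python3 -m handwheel '[[-1,[0,0,0],0.15],[-1,[0,0,0],0.3],[-1,[0,0,0],0.45],[-1,[0,0,0],0.6],[-1,[0,0,0],0.75],[-1,[0,0,0],0.75],[-1,[0,0,0],0.75],[-1,[0,0,0],0.75]]'
python3 -c "
from bench import robot
from h import *
s=robot.get_state();brief(s);print(s['moment'])"
python3 -m handwheel '[[0,[0,0,0],0],[0,[0,0,0],0],[0,[0,0,-0.035],0],[0,[0,0,-0.05],0],[0,[0,0,-0.05],-0.3],[-0.38,[0,0,-0.05],-0.6],[-0.38,[0,0,-0.05],-0.9],[-0.38,[0,0,-0.05],-1.2]]'
python3 - <<'E'
from bench import robot, optics
from h import *
for i in range(2): W=optics.get_image("wrist")
s=robot.get_state();brief(s);plan(s,(.4125,.1945,.16),1.897)
E
```

```text
t: 13.05
position: [0.4668, 0.2129, 0.1224]
tool_rot: [-3.14, 0.002, 0.296]
contact_force: [-4.5, 1.0, 5.9]
grip_width: 0.0252
grip_force: 30.0
t 13.05 [0.4668 0.2129 0.1224] yaw 0.2964 F [-4.5  1.   5.9] w 0.0252 gf 30.0 j [0.4  0.32 1.87 0.   0.95 1.68]
[-0.02538715  0.97485365  0.00136686]
t: 14.05
position: [0.4678, 0.2126, 0.1716]
tool_rot: [3.142, 0.0, 1.053]
contact_force: [-0.8, 0.4, -0.8]
grip_width: 0.0285
grip_force: 0.0
t 14.15 [0.4677 0.2126 0.1716] yaw 1.0464 F [-0.8  1.   0.8] w 0.0284 gf 0.0 j [ 0.4   0.27  1.8  -0.    1.07  0.93]
shift [-0.0433 -0.0388  0.0116] turn -0.8506
```

```bash
python3 -m handwheel '[[-0.38,[-0.0433,-0.0388,0],-0.18],[-0.38,[-0.0433,-0.0388,0],-0.36],[-0.38,[-0.0433,-0.0388,0],-0.54],[-0.38,[-0.0433,-0.0388,0.01],-0.72],[-0.38,[-0.0433,-0.0388,0.01],-0.85],[-0.38,[-0.0433,-0.0388,0.01],-0.85],[-0.38,[-0.0433,-0.0388,0.01],-0.85],[-0.38,[-0.0433,-0.0388,0.01],-0.85]]'
python3 - <<'E'
from bench import robot, optics
from h import *
for i in range(2): W=optics.get_image("wrist")
s=robot.get_state();brief(s);plan(s,(.4125,.1945,.087),1.897)
E
```

```text
t: 15.15
position: [0.4126, 0.1947, 0.162]
tool_rot: [3.141, -0.0, 1.895]
contact_force: [0.4, 0.8, -0.1]
grip_width: 0.0284
grip_force: 0.0
t 15.25 [0.4126 0.1946 0.162 ] yaw 1.8957 F [-0.4 -0.4  0.4] w 0.0284 gf 0.0 j [0.42 0.2  1.93 0.   1.01 0.09]
shift [-0.0001 -0.0001  0.075 ] turn -0.0013
```

```bash
python3 -m handwheel '[[-0.38,[0,0,0.04],0],[-0.38,[0,0,0.06],0],[-0.38,[0,0,0.075],0],[-0.38,[0,0,0.075],0],[-1,[0,0,0.075],0],[-1,[0,0,0.075],0],[-1,[0,0,0.075],0],[-1,[0,0,0.075],0]]'
python3 -m handwheel '[[-1,[0,0,-0.002],0],[-1,[0,0,-0.004],0],[-1,[0,0,-0.006],0],[-1,[0,0,-0.008],0],[-1,[0,0,-0.010],0],[-1,[0,0,-0.011],0],[-1,[0,0,-0.011],0],[-1,[0,0,-0.011],0]]'
```

```text
t: 16.25
position: [0.4123, 0.1946, 0.0876]
tool_rot: [3.142, -0.0, 1.896]
contact_force: [-3.1, -1.4, 6.0]
grip_width: 0.0107
grip_force: 30.0
t: 17.25
position: [0.4131, 0.1949, 0.0981]
tool_rot: [3.14, -0.0, 1.897]
contact_force: [3.2, 2.5, -4.6]
grip_width: 0.0105
grip_force: 30.0
```

```bash
python3 -m handwheel '[[-1,[0,0,-0.001],0],[-1,[0,0,-0.002],0],[-1,[0,0.001,-0.003],0],[-1,[0,0.001,-0.004],0],[-1,[0,0.001,-0.004],0],[-1,[0,0.001,-0.004],0],[-1,[0,0.001,-0.004],0],[-1,[0,0.001,-0.004],0]]'
```

```text
t: 18.25
position: [0.4136, 0.195, 0.102]
tool_rot: [3.141, -0.0, 1.897]
contact_force: [4.2, 2.1, -5.2]
grip_width: 0.0105
grip_force: 30.0
```

Only 0.6 N more over a further 4 mm, so the cover is free. Next I'll work out the arc.

```bash
python3 -c "
import numpy as np
p=np.linspace(.142,1.188,17);x=-.1733*np.cos(p);z=.1733*np.sin(p)
for k in (0,8):print([(round(x[i]-x[k],4),round(z[k]-z[i],4)) for i in range(k+1,k+9)])"
```

```text
[(np.float64(0.002), np.float64(-0.0112)), (np.float64(0.0047), np.float64(-0.0222)), (np.float64(0.0081), np.float64(-0.033)), (np.float64(0.0122), np.float64(-0.0435)), (np.float64(0.017), np.float64(-0.0538)), (np.float64(0.0224), np.float64(-0.0637)), (np.float64(0.0285), np.float64(-0.0733)), (np.float64(0.0352), np.float64(-0.0824))]
[(np.float64(0.0073), np.float64(-0.0087)), (np.float64(0.0151), np.float64(-0.0169)), (np.float64(0.0235), np.float64(-0.0245)), (np.float64(0.0323), np.float64(-0.0316)), (np.float64(0.0416), np.float64(-0.0381)), (np.float64(0.0512), np.float64(-0.044)), (np.float64(0.0613), np.float64(-0.0492)), (np.float64(0.0716), np.float64(-0.0538))]
```

```bash
python3 -m handwheel '[[-1,[0,0.002,-0.011],0],[-1,[0,0.005,-0.022],0],[-1,[0,0.008,-0.033],0],[-1,[0,0.012,-0.0435],0],[-1,[0,0.017,-0.054],0],[-1,[0,0.0225,-0.0635],0],[-1,[0,0.0285,-0.073],0],[-1,[0,0.035,-0.0825],0]]'
```

```text
t: 19.25
position: [0.4454, 0.2056, 0.1846]
tool_rot: [-3.137, 0.0, 1.897]
contact_force: [-2.2, -2.2, -2.1]
grip_width: 0.0106
grip_force: 30.0
```

```bash
python3 -m handwheel '[[-1,[0,0.0075,-0.0085],0],[-1,[0,0.015,-0.017],0],[-1,[0,0.0235,-0.0245],0],[-1,[0,0.0325,-0.0315],0],[-1,[0,0.0415,-0.038],0],[-1,[0,0.051,-0.044],0],[-1,[0,0.0615,-0.049],0],[-1,[0,0.0715,-0.054],0]]'
python3 - <<'E'
from bench import robot, optics
from h import *
for i in range(8): W=optics.get_image("side")
cv2.imwrite("pics/s9.png",cv2.resize(W["image"][120:240,170:330],(800,600),interpolation=cv2.INTER_CUBIC))
s=robot.get_state();brief(s);print(s["qvel"])
p=s["position"];u=np.array([.9475,.32]);h=np.array([.4125,.1945])+.173*u
print("cover deg",np.degrees(np.arctan2(p[2]-.0776,(h-p[:2])@u)-.0577))
E
```

```text
t: 20.25
position: [0.5138, 0.2283, 0.2408]
tool_rot: [-3.141, 0.001, 1.897]
contact_force: [-4.3, -4.1, 4.0]
grip_width: 0.0104
grip_force: 30.0
t 20.65 [0.5143 0.2285 0.2409] yaw 1.8969 F [-3.9 -3.3  6.8] w 0.01 gf 30.0 j [ 0.4   0.3   1.58 -0.    1.27  0.07]
[ 1.58696120e-04 -2.55287294e-05  2.25645657e-03  7.54177120e-04
 -7.78360920e-04 -1.24889675e-04]
cover deg 64.76407763843864
```

View pics/s9.png

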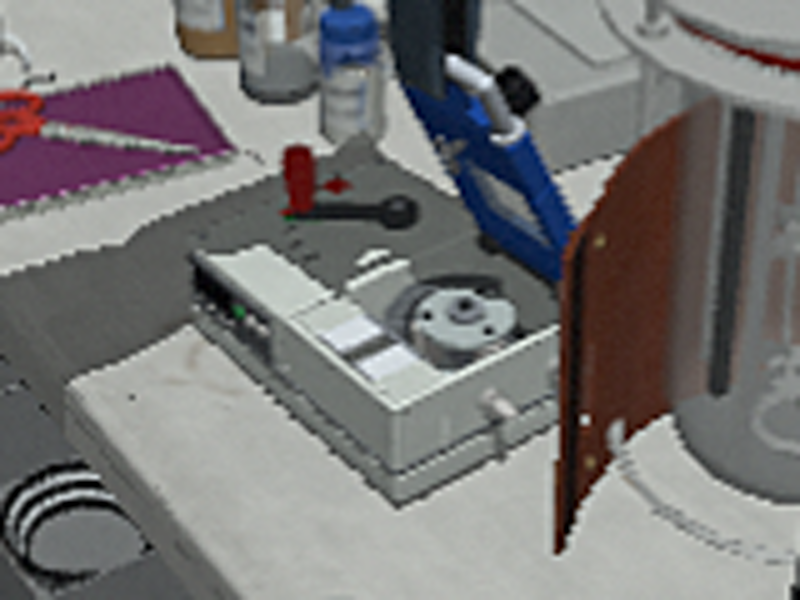

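The cover stands open at about 65°, with the bar held by the fingers near (480,85). The lever points at the mark, and everything is still. I'll hand in.

```bash
python3 -c "
from bench import robot
print(robot.job_done())"
```

```text
the job is handed in; nothing more can be done
None
```

The job is handed in: the lever measured 0.78 rad (green mark), and the cover, which was caught and freed with a quarter turn of the knob, is held still by its handle at about 65°; the judge returned no verdict, and I did not measure the bystanders again afterwards.

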